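# Turn a specimen tote half round and nest it in the lower tote

## Task

Put the empty specimen tote away inside the lower tote that is fixed to the bench: pick it up by its carrying bar, turn it half round so that its low end comes over the lower tote's low end (the other way round it would only stack on top), lower it gently and feel along the slotted rails until its lugs enter the slots, and push it down past the spring leaves until it sits fully home on the lower tote's floor. Keep hold of it until it is home rather than dropping it in, do not force it (never more than 40 N between the totes), then let go, and leave the other things on the bench alone.

Things in the scene. Friction and masses are not known exactly. Their poses are not given: they have to be found in the camera images.
- tote_centre (a point): Centre of the loose, empty grey plastic tote, 30 mm above its underside. Body 130 (x) x 64 (y) x 60 mm high, walls 3 mm, 0.2 to 0.33 kg; the +x end wall is low (28 mm high). Four lugs at the bottom edge, undersides flush: on each long side at x = -45 and +20 mm, each 15 mm long, 9 mm proud, 12 mm high. z up. Starts upright on the bench, about half a turn from the dock's yaw (within 0.6 rad).
- tote_bar (a point): Middle of the tote's rigid carrying bar, over the tote's centre, 95 mm above its underside. The bar runs along the tote's x: 130 mm long, 16 mm wide (y), 18 mm high, on a post at each end (16 mm wide); open space below it, its underside 26 mm above the tote's rim. Same axes as the tote.
- tote_low_end (a point): Point on the outer face of the tote's low end wall, 65 mm from the tote's centre along its +x, 30 mm above its underside (just over that wall's edge). Same axes as the tote.
- tote: The same tote; origin at the centre of its underside.
- dock: Lower tote, fixed to the bench: grey bin 202 (x) x 100 (y) mm, walls 4 mm thick and 40 mm high, its +x end wall low (18 mm). Origin at the centre of its underside, z up. A white slotted frame stands in it. Tote home: tote centre 38 mm above this origin; only standing on the rails: 73 mm. Over 40 N between the tote and the lower tote with its frame is too much.
- dock_rail_tops (a point): Middle of the dock, at the height of the rail tops (43 mm). Two rails along x, 10 mm thick, inner faces 34 mm either side of the middle; each has 18 mm wide slots, open to the bottom, at x = -45 and +20 mm from the frame's own middle. That middle lies 4 to 18 mm off the dock's middle along x; where is not reported (slots are seen from above). It shifts only under about 8 N.
- dock_floor (a point): Middle of the dock's inner floor, 8 mm above its underside. With the low ends together the tote's lugs go down the slots (1.5 mm spare each side along x; body 2 mm each side in y); otherwise they rest on the rails. A sprung steel leaf at each frame end grips the tote's ends from about 13 mm above home, crest 8 mm above home; its weight does not pass them, a push of about 8 N does.
- dock_low_end (a point): Top edge of the dock's low end wall, outer face: 101 mm from the dock's middle along its +x, 18 mm up. Same axes as the dock.
- jar: Bystander: small amber glass jar with white cap, 44 mm across, 60 mm high; origin at the centre of its underside. Leave alone.
- stage_block: Bystander: dark steel sample block 50 x 50 mm with an aluminium step and a brass stub, 48 mm high; origin at the centre of its underside. Leave alone.
- slide_box: Bystander: cardboard slide box 85 x 50 x 30 mm; origin at the centre of its underside. Leave alone.
- driver: Bystander: screwdriver lying on the bench, about 185 mm long along its x. Leave alone.
Mind the look-alikes: they are no part of the job. Leave any pink or yellow look-alike of the tote alone.

How it is judged:
By the outcome, as a careful person would: the job done as asked, in the order asked, and still so for the second after the job is handed in, with the robot touching nothing.
It also fails if it takes over 64 s, if anything falls off the work surface, if the arm or the gripper's body presses on something with over 40 N, if the wrist force passes 120 N, or if a joint passes its speed limit or range.

## Robot

A 6-joint arm with a two-finger parallel gripper is mounted at the origin on the work surface. World frame = base frame: x ahead of the robot, y to its left, z up, the work surface at z = 0. Lengths are in m, angles in rad, forces in N, time in s.
With the tool pointing down it reaches from about 0.35 to 0.975 m from the base axis. Payload 4.9 kg.
Tool frame: the origin (TCP) lies at the very end of the fingers, on their centre line; the grasp point (between the pads) lies ctrl.grip_point_offset behind it (ctrl.grip_point_offset is the distance from the TCP to the grasp point, in m); z points along the fingers, y is the direction in which the jaws open and shut (so a half turn about z gives the same grasp; the last joint's range is limited). The gripper opens to 85 mm and grips with 20 to 120 N. Pads are 22 mm wide; open, the fingers measure 114 mm over their backs; the gripper's body (76 mm by 85 mm) begins 54 mm behind the grasp point. The pads swing forward as they close: fully open they stand 13 mm farther back than shut.
Start: joints at [-1.409, 0.053, 1.613, -0, 1.476, -0.119], TCP at [0.173, -0.601, 0.207] pointing down, gripper open.
Joint ranges: [-3.01, 3.01], [-1.01, 2.22], [0.06, 2.58], [-1.02, 4.17], [0.09, 2.62], [-3.14, 3.14]. Speed limits (rad/s): [2.57, 2.57, 3.14, 3.14, 3.14, 3.14].

## Interface

Orientations are given as a rotation vector (axis times angle).
In Python, from station import ctrl gives the robot as it stands. The module is installed in compiled form; this text tells all that it offers.
- The arm moves only by the shell command python3 -m creep 'ROWS' [FORCE]. ROWS is JSON, a list of rows, each a list of 5 numbers: the closure in counts, from 0 (fully open) to 255 (shut), then the shift along the tool's x, y, z in mm, then the turn about the tool's z in rad. A call has 1 to 12 rows; each row is the pose to reach, as a shift and turn from the pose commanded when the call began, along the tool's axes at that moment; what a row does not reach only later rows make up. A row lasts 1/12 s, in which the tool goes at most 41.7 mm and 7.16 degrees, less where a joint would pass 70% of its speed; a pose out of reach is approached as far as the arm can. A call with a gripper value outside its range is refused whole. The fingers move at their own pace and stop on an object; FORCE is the grip in N (left out, the last holds). Time passes only in rows, so rows that repeat a pose let the fingers close. It gives the time, the measured TCP pose, the force and the opening at its end, in the units of the state.
- ctrl.get_obs(): the state, without advancing time (a new reading comes with each control period).
- ctrl.get_image(name): name is "scene" or "top" or "wrist"; returns the picture (384x512x3 uint8, red, green, blue); there is no depth.
- ctrl.calibration(name): a dict with "fx", "fy", "cx", "cy" (pixels), "k1" (the pictures are not rectified: a ray, as slopes to the right and down, at radius r is drawn at 1 + k1 r^2 times it, then the intrinsics apply), "R" (3x3) and "t" (3): a world point X has camera coordinates R X + t. Camera axes: x right, y down, z forward; pixel columns grow to the right and rows downward; lengths in m; the calibration is good to about 2 mm. A picture is of the moment at which its call begins: read the wrist's pose just before it. calibration takes no time and is no camera call; for the wrist camera it gives the pose at the moment of the call.
- ctrl.finish_job(): hands the job in, once; it reports no verdict.
Trained networks look in the newest picture that a camera, given by its name, has taken for a name from the list of things; names that differ only in an ending like _2 or _b are one class to them, and where a whole thing is asked for, a point or a joint stands for the part that bears it (a point fixed in the world has none). Each returns a list of dicts, best first, with "conf" (0 to 1); they miss things now and then, are a little off and sometimes report something else, mostly with a low value. They report only what shows in the picture. A call takes as long as a camera call. They do not tell look-alikes from the thing itself.
- ctrl.boxes_of(camera, label): "rect" ([left, top, width, height] in pixels, round what is visible of it).
- ctrl.outline_of(camera, label): "mask" (384x512 bool, what is visible of it) and "rect" ([left, top, width, height] in pixels, round what is visible of it).
The state is a dict: "t": time; "q": joint angles; "dq": joint speeds; "effort": joint torques, N m; "tool_pos": TCP position; "tool_rot": TCP orientation; "contact_force": force on the tool from outside, world axes, zero at the start; "wrist_torque": the same for the moment, N m; "opening": finger opening in m.
Only numpy, scipy, OpenCV 4.12 (cv2) and the standard library are available. Lean on these libraries where they do the work, as an engineer would, in place of code of your own. Each camera call takes 0.05 s, during which the arm holds its last target. There are 200 camera calls.

## Working session

There is one attempt and no reset: what is moved stays moved. The work goes in short steps, Python scripts to look and compute and a shell command to move; the robot and the scene stay as the last step left them, time stands still between calls to the robot, and variables do not carry over. Pictures are saved under pics/ and viewed, about 8 in all and at most 12, crops included, and the job is handed in when it is done.

```bash
mkdir -p pics; cat > h.py <<'E'
import numpy as np, cv2
from station import ctrl
def ray(cam,uv,C=None):
    c=C or ctrl.calibration(cam)
    d=np.array([(uv[0]-c['cx'])/c['fx'],(uv[1]-c['cy'])/c['fy']]); s=d.copy()
    for _ in range(20): s=d/(1+c['k1']*(s@s))
    R=np.array(c['R']);t=np.array(c['t'])
    return -R.T@t, R.T@np.array([s[0],s[1],1])
def at(cam,uv,z,C=None):
    o,d=ray(cam,uv,C); return o+d*(z-o[2])/d[2]
def proj(cam,X,C=None):
    c=C or ctrl.calibration(cam)
    p=np.array(c['R'])@np.array(X)+np.array(c['t']); s=p[:2]/p[2]; s=s*(1+c['k1']*(s@s))
    return np.array([c['fx']*s[0]+c['cx'],c['fy']*s[1]+c['cy']])
def save(im,n): cv2.imwrite('pics/'+n+'.png',im[:,:,::-1])
E
python3 - <<'E'
from h import *
np.set_printoptions(precision=4,suppress=True)
o=ctrl.get_obs(); print(o['t'],o['tool_pos'],o['tool_rot'],ctrl.grip_point_offset)
for c in('top','scene'):
    im=ctrl.get_image(c); 
    save(im,c+'0')
    for l in('tote','tote_bar','tote_low_end','dock','dock_low_end','dock_rail_tops'):
        try: print(c,l,[(np.round(b['rect']),round(b['conf'],2)) for b in ctrl.boxes_of(c,l)][:4])
        except Exception as e: print(l,e)
a=cv2.imread('pics/top0.png');
cv2.imwrite('pics/top0b.png',cv2.resize(a,(800,600),interpolation=cv2.INTER_CUBIC))
E
```

```text
0.0 [ 0.1731 -0.5998  0.2055] [-3.1086 -0.4393  0.0001] 0.0187
top tote [(array([127., 165.,  46.,  58.]), 0.9), (array([203., 245.,  35.,  54.]), 0.88), (array([104., 274.,  61.,  48.]), 0.87), (array([196., 168.,  39.,  53.]), 0.61)]
top tote_bar [(array([197., 166.,  36.,  57.]), 0.94), (array([106., 275.,  62.,  43.]), 0.93), (array([202., 243.,  34.,  57.]), 0.92), (array([127., 163.,  44.,  57.]), 0.56)]
top tote_low_end [(array([125., 163.,  48.,  62.]), 0.96), (array([192., 165.,  42.,  59.]), 0.87), (array([108., 274.,  60.,  46.]), 0.59)]
top dock [(array([337., 174.,  59.,  82.]), 0.75)]
top dock_low_end [(array([337., 174.,  62.,  84.]), 0.74)]
top dock_rail_tops [(array([340., 177.,  56.,  82.]), 0.71)]
scene tote [(array([291., 122.,  36.,  64.]), 0.9), (array([290., 181.,  38.,  67.]), 0.89), (array([361., 125.,  53.,  55.]), 0.82), (array([346., 195.,  51.,  67.]), 0.68)]
scene tote_bar [(array([362., 124.,  50.,  54.]), 0.96), (array([290., 124.,  39.,  60.]), 0.82), (array([349., 195.,  50.,  65.]), 0.77), (array([289., 180.,  37.,  66.]), 0.64)]
scene tote_low_end [(array([366., 125.,  48.,  54.]), 0.93), (array([293., 125.,  33.,  58.]), 0.86), (array([347., 195.,  51.,  67.]), 0.59), (array([284., 181.,  41.,  64.]), 0.56)]
scene dock [(array([138., 142.,  52.,  68.]), 0.71), (array([287., 176.,  39.,  75.]), 0.68)]
scene dock_low_end [(array([137., 140.,  54.,  67.]), 0.82)]
scene dock_rail_tops [(array([140., 142.,  45.,  68.]), 0.76), (array([242., 137.,  22.,  22.]), 0.74), (array([131., 232.,  28.,  40.]), 0.74)]
```

View pics/top0b.png

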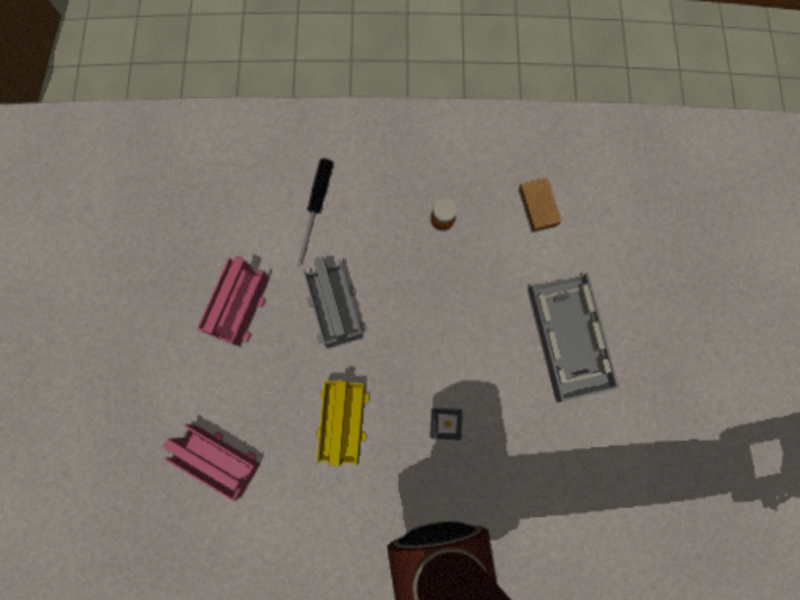

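View pics/scene0.png

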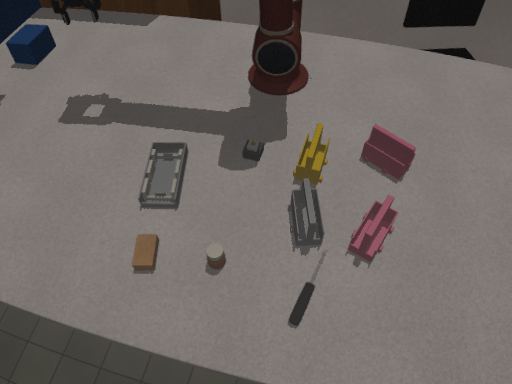

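```bash
python3 - <<'E'
from h import *
np.set_printoptions(precision=4,suppress=True)
for uv in [(325/1.5625,258/1.5625),(350/1.5625,335/1.5625)]: print('bar',at('top',uv,.1))
print('tote c',at('top',(214.5,192),.06))
for uv in [(529,286),(586,275),(617,387),(559,400),(572,336)]: print('dock',at('top',np.array(uv)/1.5625,.03))
print('jar',at('top',np.array([444,212])/1.5625,.05))
a=cv2.imread('pics/top0.png')
t=cv2.resize(a[155:230,180:255],(400,400),interpolation=cv2.INTER_CUBIC)
d=cv2.resize(a[167:263,322:418],(400,400),interpolation=cv2.INTER_CUBIC)
s=cv2.imread('pics/scene0.png')
t2=cv2.resize(s[175:250,270:345],(400,400)) if 0 else cv2.resize(s[175:250,270:345],(400,300))
cv2.imwrite('pics/crop.png',np.hstack([t,d]))
E
```

```text
bar [0.6417 0.2057 0.1   ]
bar [0.518  0.1638 0.1   ]
tote c [0.5813 0.1917 0.06  ]
dock [ 0.6129 -0.1353  0.03  ]
dock [ 0.633  -0.2359  0.03  ]
dock [ 0.4403 -0.2801  0.03  ]
dock [ 0.4194 -0.1797  0.03  ]
dock [ 0.5269 -0.2062  0.03  ]
jar [0.7369 0.0105 0.05  ]
```

View pics/crop.png

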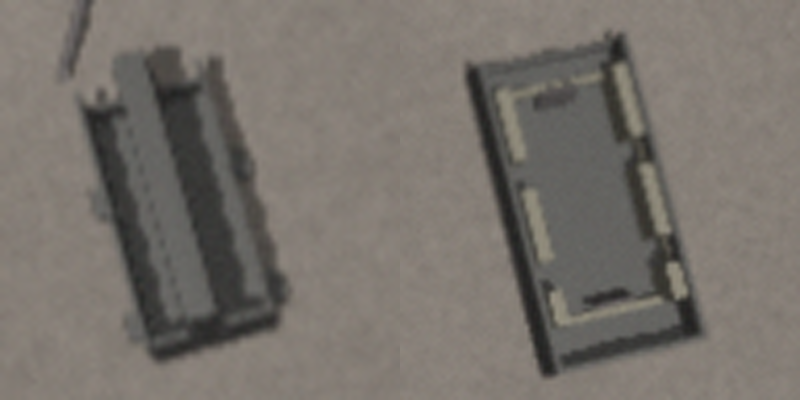

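```bash
cat >> h.py <<'E'
from scipy.spatial.transform import Rotation as Ro
def delta(xy,z,yaw):
    """rows target: TCP world xy,z and tool-x world yaw"""
    o=ctrl.get_obs(); R=Ro.from_rotvec(o['tool_rot']).as_matrix()
    d=R.T@(np.array([*xy,z])-o['tool_pos'])*1000
    y=np.arctan2(R[1,0],R[0,0]); a=-(yaw-y); a=(a+np.pi)%(2*np.pi)-np.pi
    print('t',o['t'],'pos',o['tool_pos'],'yaw',round(y,4),'tilt',R[:,2],'F',o['contact_force'],'op',o['opening'],'q',o['q'])
    print('shift mm',d,'turn',a)
E
python3 - <<'E'
from h import *
np.set_printoptions(precision=4,suppress=True)
c=ctrl.calibration('wrist'); o=ctrl.get_obs(); R=Ro.from_rotvec(o['tool_rot']).as_matrix()
C=-np.array(c['R']).T@np.array(c['t']); print('cam in tool',R.T@(C-o['tool_pos']), 'fwd',R.T@np.array(c['R'])[2],c['fx'],c['cx'])
delta((.527,-.206),.33,.281)
E
```

```text
cam in tool [ 0.0753  0.0013 -0.1666] fwd [-0.2974  0.0003  0.9547] 328.1422217384219 253.26799001990338
t 0.7 pos [ 0.1732 -0.6005  0.2069] yaw 0.2808 tilt [ 0.     -0.0001 -1.    ] F [ 0.6544 -0.4208 -0.5376] op 0.08507467395539504 q [-1.409   0.0527  1.6128  0.      1.476  -0.119 ]
shift mm [ 449.2749 -281.0327 -123.1626] turn -0.00022083089230218178
```

```bash
python3 -m creep '[[0,35,-20,-8,0],[0,70,-40,-15,0],[0,105,-59,-25,0],[0,140,-79,-35,0],[0,175,-98,-43,0],[0,210,-118,-43,0],[0,245,-138,-43,0],[0,280,-158,-43,0],[0,315,-177,-43,0],[0,350,-197,-43,0],[0,385,-217,-43,0],[0,420,-237,-43,0]]' 
python3 -m creep '[[0,35,-20,0,0],[0,60,-44,0,0],[0,60,-44,0,0],[0,60,-44,0,0]]' 
python3 - <<'E'
from h import *
np.set_printoptions(precision=4,suppress=True)
delta((.527,-.206),.33,.281)
C=ctrl.calibration('wrist');im=ctrl.get_image('wrist'); save(im,'w1'); import pickle; pickle.dump(C,open('C1.pkl','wb'))
cv2.imwrite('pics/w1b.png',cv2.resize(im[:,:,::-1],(800,600),interpolation=cv2.INTER_CUBIC))
E
```

```text
t: 1.7
tool_pos: [0.5123, -0.2547, 0.2501]
tool_rot: [3.11, 0.44, 0.001]
contact_force: [-0.1, -0.4, -0.1]
opening: 0.0852
t: 2.03
tool_pos: [0.5571, -0.1961, 0.2497]
tool_rot: [3.11, 0.445, -0.001]
contact_force: [-0.0, -0.2, 0.6]
opening: 0.0853
t 2.0333 pos [ 0.5571 -0.1961  0.2497] yaw 0.2842 tilt [-0.0004 -0.0002 -1.    ] F [-0.0322 -0.2146  0.5737] op 0.0852873403506015 q [-0.4641 -0.0502  1.6447 -0.0004  1.5473  0.8225]
shift mm [-31.767    1.1031 -80.2639] turn 0.0031927100824420407
```

View pics/w1b.png

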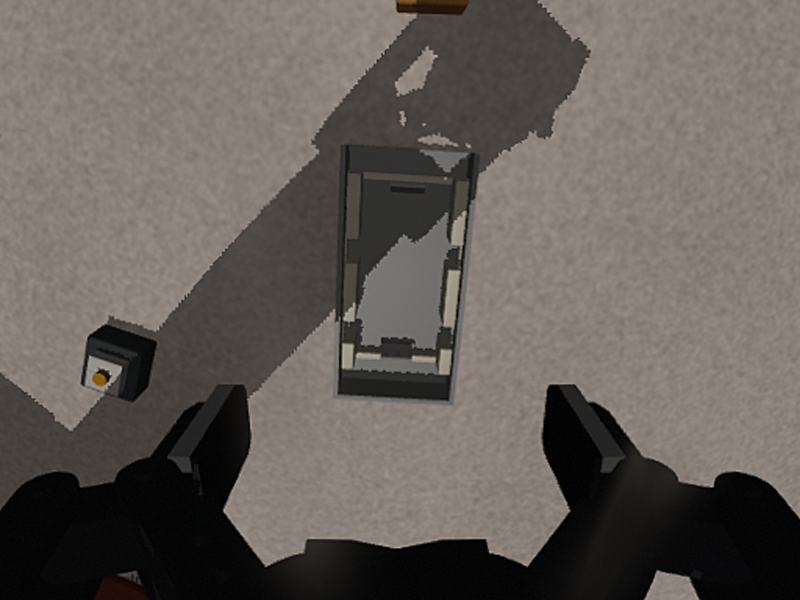

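```bash
python3 -m creep '[[0,17,-36,-5,-0.01],[0,34,-72,-10,-0.02],[0,51,-108,-15,-0.03],[0,68,-144,-20,-0.04],[0,85,-181,-20,-0.046],[0,102,-217,-20,-0.046],[0,119,-253,-20,-0.046],[0,136,-290,-20,-0.046],[0,153,-326,-20,-0.046],[0,169,-363,-20,-0.046],[0,169,-363,-20,-0.046],[0,169,-363,-20,-0.046]]' 
cat >> h.py <<'E'
def warp(im,C,z,ctr,yaw,L,W,s):
    """metric top-down: up = yaw direction; size L along, W across (m), s px/m"""
    h,w=int(L*s),int(W*s); u,v=np.meshgrid(np.arange(w),np.arange(h))
    a=(h/2-v)/s; b=(w/2-u)/s  # b to left
    X=ctr[0]+a*np.cos(yaw)-b*np.sin(yaw); Y=ctr[1]+a*np.sin(yaw)+b*np.cos(yaw)
    P=np.stack([X,Y,np.full_like(X,z)],-1)@np.array(C['R']).T+np.array(C['t'])
    p=P[...,:2]/P[...,2:]; p=p*(1+C['k1']*(p**2).sum(-1,keepdims=True))
    mx=(C['fx']*p[...,0]+C['cx']).astype('f4'); my=(C['fy']*p[...,1]+C['cy']).astype('f4')
    return cv2.remap(im,mx,my,cv2.INTER_CUBIC)
E
python3 - <<'E'
from h import *
import pickle
np.set_printoptions(precision=4,suppress=True)
delta((.58,.19),.29,.33)
C=ctrl.calibration('wrist');im=ctrl.get_image('wrist'); save(im,'w2'); pickle.dump(C,open('C2.pkl','wb'))
C1=pickle.load(open('C1.pkl','rb')); im1=cv2.imread('pics/w1.png')
a=warp(im1,C1,.043,(.527,-.207),.226,.24,.14,2500)
b=warp(im[:,:,::-1].copy(),C,.06,(.581,.19),.326,.24,.17,2500)
f=lambda x: np.clip(255*(x/255.)**.6,0,255).astype('u1')
o=np.hstack([f(a),f(b)])
for y in range(0,600,50): cv2.line(o,(0,y),(8,y),(0,0,255),1); cv2.line(o,(350,y),(358,y),(0,0,255),1)
cv2.imwrite('pics/c2.png',o)
E
```

```text
t: 3.08
tool_pos: [0.6184, 0.1982, 0.2695]
tool_rot: [3.099, 0.512, -0.001]
contact_force: [-0.2, -0.8, 0.5]
opening: 0.0851
t 3.0833 pos [0.6184 0.1982 0.2695] yaw 0.3278 tilt [-0.0003 -0.0007 -1.    ] F [-0.2061 -0.7808  0.4714] op 0.08514619204947185 q [ 0.196   0.081   1.4796 -0.0006  1.5815  1.439 ]
shift mm [-39.0428  -4.5812 -20.4389] turn -0.0022329104915010944
```

View pics/c2.png

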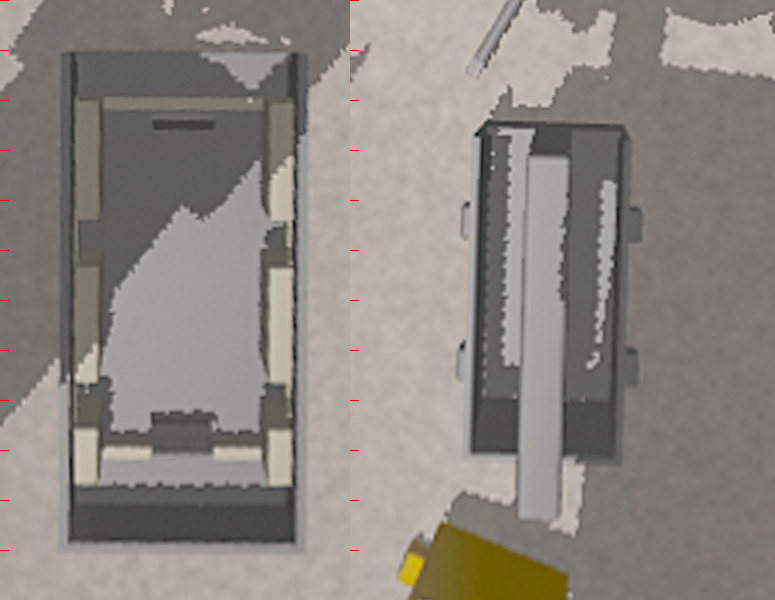

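```bash
cat > ov.py <<'E'
from h import *
import pickle
def box(x0,x1,y0,y1,z0,z1):
    P=[(x,y,z) for x in(x0,x1) for y in(y0,y1) for z in(z0,z1)]
    return [(P[i],P[j]) for i in range(8) for j in range(i) if bin(i^j).count('1')==1]
def tote():
    E=[]
    for s in(-1,1):
        E+=[((-65,32*s,60),(65,32*s,60)),((-65,32*s,60),(-65,32*s,0)),((65,32*s,28),(65,32*s,60))]
        for x in(-45,20): E+=box(x-7.5,x+7.5,32*s,41*s,0,12)
    E+=[((-65,-32,60),(-65,32,60)),((65,-32,28),(65,32,28))]+box(-65,65,-8,8,86,104)
    return E
def dock(off):
    E=[]
    for s in(-1,1):
        E+=[((-101,50*s,40),(101,50*s,40)),((101,50*s,18),(101,50*s,40))]
        for x in(-45,20):
            for d in(-9,9): E+=[((x+d+off,34*s,43),(x+d+off,44*s,43))]
    E+=[((-101,-50,40),(-101,50,40)),((101,-50,18),(101,50,18))]
    return E
def draw(im,cam,C,E,ctr,yaw,roi,k,col=(0,255,255)):
    x0,y0,w,h=roi; o=cv2.resize(im[y0:y0+h,x0:x0+w],None,fx=k,fy=k,interpolation=cv2.INTER_CUBIC)
    c,s=np.cos(yaw),np.sin(yaw)
    for e in E:
        q=[]
        for p in e:
            X=(ctr[0]+(c*p[0]-s*p[1])/1e3,ctr[1]+(s*p[0]+c*p[1])/1e3,p[2]/1e3)
            u=(proj(cam,X,C)+.5-[x0,y0])*k; q.append(tuple(int(v) for v in u))
        cv2.line(o,q[0],q[1],col,1,cv2.LINE_AA)
    return o
E
python3 - <<'E'
from ov import *
C1=pickle.load(open('C1.pkl','rb'));C2=pickle.load(open('C2.pkl','rb'))
g=lambda n: np.clip(255*(cv2.imread(f'pics/{n}.png')/255.)**.6,0,255).astype('u1')
w1,w2=g('w1'),g('w2')
uv=proj('wrist',(.581,.19,.06),C2).astype(int); r2=(uv[0]-50,uv[1]-75,100,150)
uv=proj('wrist',(.527,-.207,.04),C1).astype(int); r1=(uv[0]-50,uv[1]-90,100,180) 
T=[draw(w2,'wrist',C2,tote(),(.581,.19),y,r2,4) for y in(.326,.326+np.pi)]
D=[draw(w1,'wrist',C1,dock(o),(.527,-.207),y,r1,10/3) for y,o in((.226,4),(.226+np.pi,18))]
D=[cv2.resize(d,(333,600)) for d in D]
o=np.zeros((600,1466,3),'u1'); o[:,:400]=T[0];o[:,400:800]=T[1];o[:,800:1133]=D[0];o[:,1133:]=D[1]
cv2.imwrite('pics/ov1.png',cv2.resize(o,(800,327),interpolation=cv2.INTER_AREA)); cv2.imwrite('pics/ovT.png',o[:,:800])
cv2.imwrite('pics/ovD.png',o[:,800:])
E
```

```text
(no output)
```

View pics/ovT.png

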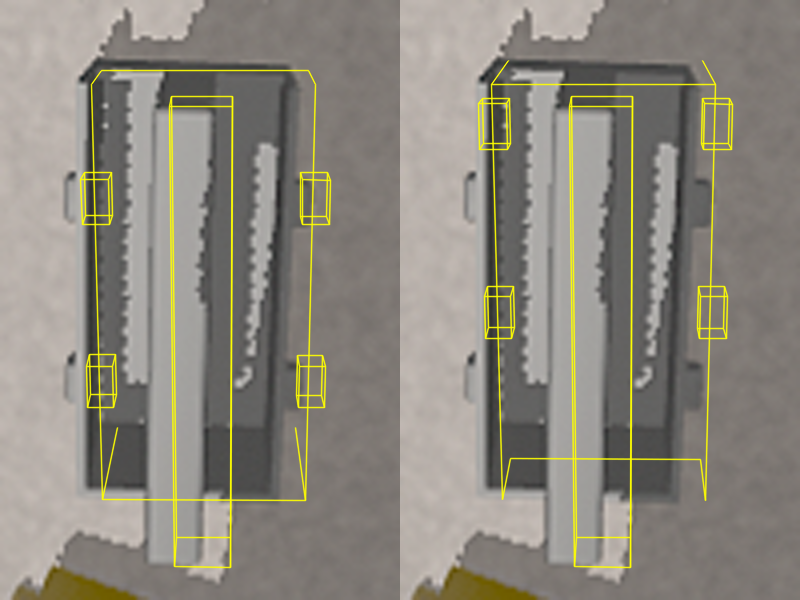

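View pics/ovD.png

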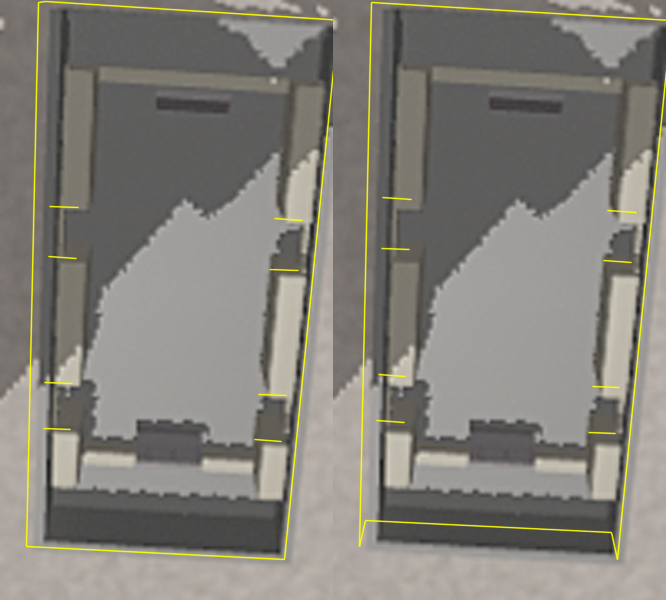

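```bash
cat > fit.py <<'E'
from ov import *
from scipy.optimize import least_squares
np.set_printoptions(precision=4,suppress=True)
C1=pickle.load(open('C1.pkl','rb'));C2=pickle.load(open('C2.pkl','rb'))
def fit(C,pts,x0,org,k):
    P=np.array([p for p,_ in pts])/1e3; U=np.array([u for _,u in pts])/k+org-.5
    def r(v):
        c,s=np.cos(v[2]),np.sin(v[2]); out=[]
        for p,u in zip(P,U): out+=list(proj('w',(v[0]+c*p[0]-s*p[1],v[1]+s*p[0]+c*p[1],p[2]),C)-u)
        return np.array(out)
    f=least_squares(r,x0,loss='soft_l1',x_scale=[.01,.01,.1]); print(f.x,'\n',r(f.x).reshape(-1,2)); return f.x
uv=proj('w',(.581,.19,.06),C2).astype(int); o2=uv-[50,75]
uv=proj('w',(.527,-.207,.04),C1).astype(int); o1=uv-[50,90]
T=fit(C2,[((-65,32,60),(80,493)),((-65,-32,60),(280,497)),((-65,8,104),(148,563)),((-65,-8,104),(202,563)),((65,8,104),(156,109)),((65,-8,104),(211,109)),
 ((27.5,41,12),(67,172)),((-37.5,41,12),(65,352)),((27.5,-41,12),(309,178)),((-37.5,-41,12),(308,360))],(.581,.19,.32),o2,4)
# frame (own middle)
F=fit(C1,[((29,39,43),(76,208)),((11,39,43),(73,262)),((-36,39,43),(66,386)),((-54,39,43),(65,432)),((29,-39,43),(303,222)),((11,-39,43),(289,275)),((-36,-39,43),(273,395)),((-54,-39,43),(270,443))],(.527,-.207,.226),o1,10/3)
D=fit(C1,[((-101,50,40),(38,548)),((-101,-50,40),(286,559))],(F[0],F[1],F[2]),o1,10/3)
E
python3 fit.py; python3 - <<'E'
from ov import *
g=lambda n: np.clip(255*(cv2.imread(f'pics/{n}.png')/255.)**.6,0,255).astype('u1')
s=g('scene0'); Cs=ctrl.calibration('scene')
P=[]
for y,o in((.226,4),(.226+np.pi,18)): P.append(draw(s,'scene',Cs,dock(o),(.527,-.207),y,(120,125,90,100),4.4))
P.append(cv2.resize(s[125:225,120:210],(396,440),interpolation=cv2.INTER_CUBIC)) 
P2=cv2.resize(s[170:260,270:345],(396,440),interpolation=cv2.INTER_CUBIC)
o=np.hstack([P[0],P[2],P2]); cv2.imwrite('pics/sc.png',cv2.resize(o,(800,300)))
E
```

```text
[0.5803 0.1962 0.302 ] 
 [[-0.4193  0.1445]
 [ 0.4514  0.3689]
 [-0.2268 -0.2278]
 [ 0.4209  0.1115]
 [-1.1316 -2.1066]
 [ 0.9339 -1.7128]
 [-0.7083  0.2067]
 [ 0.2367  1.969 ]
 [ 1.2292  0.2602]
 [-0.7087  1.4274]]
[ 0.5307 -0.2092  0.2141] 
 [[-0.7009  0.1976]
 [-0.5007 -0.867 ]
 [-0.0918 -0.4048]
 [-0.3898 -0.4895]
 [-1.5608  0.6658]
 [ 1.0549 -0.2303]
 [ 1.8543  1.1073]
 [ 1.2767  0.3056]]
[ 0.5273 -0.2087  0.235 ] 
 [[-1.4942 -0.0075]
 [ 1.5122  0.0816]]
```

View pics/sc.png

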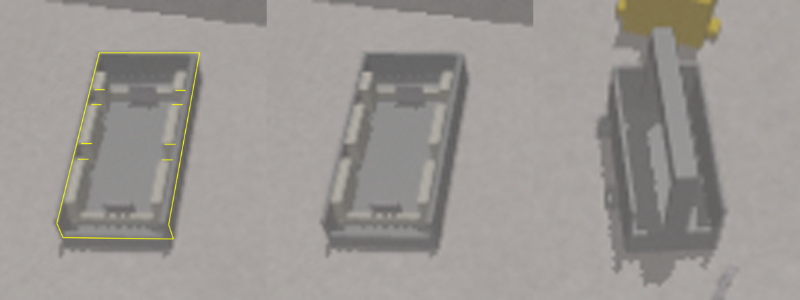

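```bash
python3 -m creep '[[0,-37,-10,30,0.026],[0,-37,-10,65,0.026],[0,-37,-10,100,0.026],[0,-37,-10,130,0.026],[0,-37,-10,155,0.026],[0,-37,-10,175,0.026],[0,-37,-10,187,0.026],[0,-37,-10,192,0.026],[0,-37,-10,192,0.026],[100,-37,-10,192,0.026],[150,-37,-10,192,0.026]]' 30
python3 -m creep '[[210,0,0,0,0],[230,0,0,0,0],[230,0,0,0,0],[230,0,0,0,0],[230,0,0,0,0],[230,0,0,0,0]]' 60
python3 - <<'E'
from h import *
np.set_printoptions(precision=4,suppress=True)
delta((.5803,.1962),.077,.302)
E
```

```text
t: 4.05
tool_pos: [0.5816, 0.1956, 0.08]
tool_rot: [-3.106, -0.47, -0.005]
contact_force: [-0.5, -0.1, 0.1]
opening: 0.064
t: 4.55
tool_pos: [0.5803, 0.1964, 0.0786]
tool_rot: [-3.105, -0.471, -0.001]
contact_force: [-1.9, 2.1, 3.5]
opening: 0.012
t 4.55 pos [0.5803 0.1964 0.0786] yaw 0.3011 tilt [ 0.0008  0.001  -1.    ] F [-1.9351  2.068   3.5013] op 0.01195015448239188 q [0.2045 0.1331 1.7492 0.0009 1.2583 1.4739]
shift mm [-0.0887  0.1538  1.6159] turn -0.0009459039929931023
```

```bash
python3 -m creep '[[230,0,0,0,0],[230,0,0,0,0],[230,0,0,0,0]]' 60
python3 -m creep '[[230,0,0,-6,0],[230,0,0,-14,0],[230,0,0,-22,0],[230,0,0,-30,0],[230,0,0,-30,0],[230,0,0,-30,0]]'
```

```text
t: 4.8
tool_pos: [0.5804, 0.1962, 0.0786]
tool_rot: [-3.105, -0.471, -0.002]
contact_force: [-2.2, 3.0, 5.6]
opening: 0.0121
t: 5.3
tool_pos: [0.5807, 0.1957, 0.1088]
tool_rot: [3.106, 0.471, 0.003]
contact_force: [-0.0, 0.8, -2.7]
opening: 0.0118
```

```bash
python3 -m creep '[[230,0,0,-30,0],[230,0,0,-60,0],[230,-8,15,-85,0],[230,-20,45,-90,0],[230,-35,78,-90,0],[230,-50,111,-90,0.02],[230,-65,144,-90,0.04],[230,-80,177,-90,0.06],[230,-95,210,-90,0.078],[230,-110,243,-90,0.078],[230,-125,277,-90,0.078],[230,-140,310,-90,0.078]]'
python3 - <<'E'
from h import *
np.set_printoptions(precision=4,suppress=True)
delta((.5309,-.2096),.2,.224)
E
```

```text
t: 6.3
tool_pos: [0.5373, -0.1435, 0.1973]
tool_rot: [-3.122, -0.349, 0.001]
contact_force: [1.0, 0.5, -2.7]
opening: 0.0114
t 6.3 pos [ 0.5373 -0.1435  0.1973] yaw 0.2227 tilt [-0.0006  0.0001 -1.    ] F [ 0.9726  0.5166 -2.7157] op 0.011432554005962086 q [-0.3948 -0.105   1.7837 -0.0001  1.4636  0.9533]
shift mm [-20.8392  63.0344  -2.7344] turn -0.0012766983212202376
```

```bash
python3 -m creep '[[230,-10,30,10,-0.001],[230,-21,60,20,-0.001],[230,-21,63,25,-0.001],[230,-21,63,25,-0.001],[230,-21,63,25,-0.001]]'
python3 - <<'E'
from h import *
import pickle
np.set_printoptions(precision=4,suppress=True)
delta((.5309,-.2096),.175,.224)
C=ctrl.calibration('wrist');im=ctrl.get_image('wrist'); save(im,'w3'); pickle.dump(C,open('C3.pkl','wb'))
f=np.clip(255*(im[:,:,::-1]/255.)**.6,0,255).astype('u1')
cv2.imwrite('pics/w3b.png',cv2.resize(f[60:300,120:400],(700,600),interpolation=cv2.INTER_CUBIC))
E
```

```text
t: 6.72
tool_pos: [0.5311, -0.2075, 0.1718]
tool_rot: [-3.12, -0.35, 0.002]
contact_force: [-0.6, 0.6, -3.1]
opening: 0.0118
t 6.7167 pos [ 0.5311 -0.2075  0.1718] yaw 0.2231 tilt [-0.0016  0.0016 -1.    ] F [-0.6095  0.5699 -3.0735] op 0.01176425042320692 q [-0.5033 -0.0518  1.7764  0.0006  1.4192  0.8443]
shift mm [-0.6434  2.0184 -3.1637] turn -0.0008640960521248964
```

View pics/w3b.png

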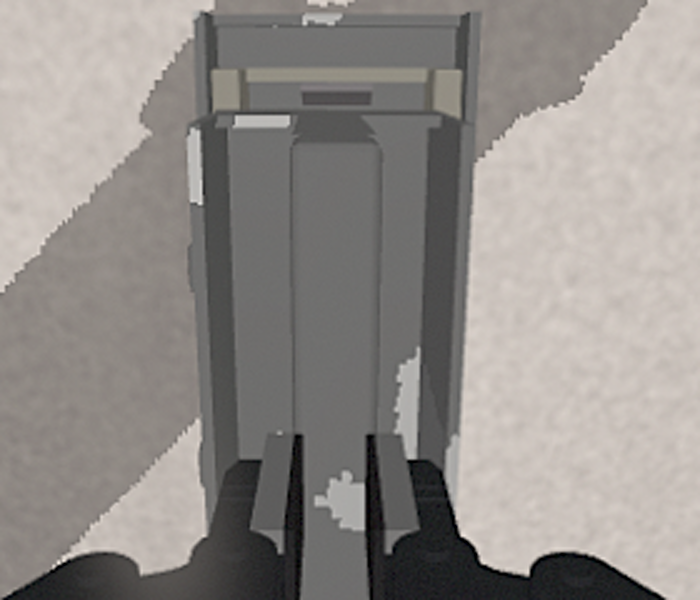

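```bash
python3 - <<'E'
from h import *
import pickle
np.set_printoptions(precision=4,suppress=True)
C=pickle.load(open('C3.pkl','rb')); C1=pickle.load(open('C1.pkl','rb'))
T=np.array([.5311,-.2075]); y=.2231; ex=np.array([np.cos(y),np.sin(y)]); ey=np.array([-np.sin(y),np.cos(y)])
def loc(u,z,k=2.5):
    X=at('w',np.array(u)/k+[120,60]-.5+.5/k,z,C)[:2]; return np.array([(X-T)@ex,(X-T)@ey])*1e3
u0=.1718-.0786
print('bar end top L,R',loc((292,143),u0+.104),loc((381,143),u0+.104))
print('low wall edge',loc((210,113),u0+.028),loc((470,113),u0+.028))
print('side rim corners',loc((190,122),u0+.06),loc((472,122),u0+.06))
print('rail outer top corners',loc((212,70),.043),loc((462,70),.043))
print('dock side ends',loc((197,13),.04),loc((479,13),.04))
# c2 warp refs
c=np.array([.527,-.207]); e=np.array([np.cos(.226),np.sin(.226)]);n=np.array([-e[1],e[0]])
for nm,(px,py) in dict(railL=(77,98),railR=(293,98),dL=(62,52),dR=(305,52),sUL=(90,242),sUR=(280,243),sLL=(88,406),sLR=(280,406)).items():
    X=c+e*(300-py)/2500+n*(175-px)/2500; print(nm,[(X-T)@ex*1e3,(X-T)@ey*1e3])
E
```

```text
bar end top L,R [63.0649  5.6951] [63.0722 -9.3961]
low wall edge [64.1162 30.7952] [ 64.1591 -36.5263]
side rim corners [63.8742 30.5427] [ 63.8842 -31.9131]
rail outer top corners [74.6949 41.2262] [ 74.732  -45.6892]
dock side ends [93.9394 46.205 ] [ 93.9839 -51.3318]
railL [np.float64(76.79822069891114), np.float64(40.82890375249347)]
railR [np.float64(77.04878034770968), np.float64(-45.570732935761136)]
dL [np.float64(95.18074335135425), np.float64(46.882238447718294)]
dR [np.float64(95.46262295625272), np.float64(-50.31735282656818)]
sUL [np.float64(19.213542885604266), np.float64(35.461885852612454)]
sUR [np.float64(19.033944258675795), np.float64(-40.538954565985584)]
sLL [np.float64(-46.38850126333726), np.float64(36.071642755267774)]
sLR [np.float64(-46.165781575516334), np.float64(-40.72803430095858)]
```

```bash
python3 -m creep '[[230,-0.8,1,10,0],[230,-0.8,1,22,0],[230,-0.8,1,32,0],[230,-0.8,1,38,0],[230,-0.8,1,41,0],[230,-0.8,1,43,0],[230,-0.8,1,44,0],[230,-0.8,1,45,0],[230,-0.8,1,46,0],[230,-0.8,1,46,0]]'
```

```text
t: 7.6
tool_pos: [0.5312, -0.2092, 0.1271]
tool_rot: [3.122, 0.351, 0.001]
contact_force: [0.1, -0.1, -4.0]
opening: 0.0121
```

```bash
python3 -m creep '[[230,0,0,2,0],[230,0,0,3,0],[230,0,0,4,0],[230,0,0,5,0],[230,0,0,6,0],[230,0,0,6,0]]'; python3 -m creep '[[230,0,0,1,0],[230,0,0,2,0],[230,0,0,2,0]]'
```

```text
t: 8.1
tool_pos: [0.5309, -0.209, 0.1205]
tool_rot: [-3.122, -0.351, 0.001]
contact_force: [-0.2, -0.7, -2.2]
opening: 0.0119
t: 8.35
tool_pos: [0.531, -0.209, 0.1186]
tool_rot: [-3.122, -0.351, 0.0]
contact_force: [-0.1, 1.3, -3.4]
opening: 0.012
```

```bash
python3 -m creep '[[230,0,0,1,0],[230,0,0,2,0],[230,0,0,3,0],[230,0,0,4,0],[230,0,0,4,0]]'; python3 -m creep '[[230,0,0,1,0],[230,0,0,2,0],[230,0,0,3,0],[230,0,0,4,0],[230,0,0,4,0]]'
```

```text
t: 8.77
tool_pos: [0.5309, -0.209, 0.1144]
tool_rot: [-3.122, -0.351, 0.001]
contact_force: [1.0, -0.3, -3.3]
opening: 0.0116
t: 9.18
tool_pos: [0.5309, -0.209, 0.1105]
tool_rot: [-3.122, -0.351, 0.001]
contact_force: [-1.3, -0.3, -2.9]
opening: 0.0121
```

```bash
python3 -m creep '[[230,0,0,1.5,0],[230,0,0,3,0],[230,0,0,4.5,0],[230,0,0,6,0],[230,0,0,7.5,0],[230,0,0,9,0],[230,0,0,9,0]]'; python3 -m creep '[[230,0,0,1,0],[230,0,0,2,0],[230,0,0,3,0],[230,0,0,3,0]]'
```

```text
t: 9.77
tool_pos: [0.5308, -0.2089, 0.1013]
tool_rot: [-3.121, -0.351, 0.001]
contact_force: [0.4, -0.3, -3.1]
opening: 0.012
t: 10.1
tool_pos: [0.5311, -0.2091, 0.0987]
tool_rot: [-3.122, -0.351, -0.0]
contact_force: [-0.8, 0.2, -3.3]
opening: 0.012
```

```bash
python3 -m creep '[[230,0,0,1,0],[230,0,0,2,0],[230,0,0,2,0]]'; python3 -m creep '[[230,0,0,1,0],[230,0,0,2,0],[230,0,0,2,0]]';  python3 -m creep '[[230,0,0,1,0],[230,0,0,2,0],[230,0,0,2,0]]'
```

```text
t: 10.35
tool_pos: [0.5314, -0.2093, 0.0972]
tool_rot: [3.121, 0.351, 0.001]
contact_force: [-0.3, -0.6, -1.0]
opening: 0.0119
t: 10.6
tool_pos: [0.5316, -0.2094, 0.0956]
tool_rot: [3.121, 0.351, 0.002]
contact_force: [-0.2, 0.4, 2.4]
opening: 0.0118
t: 10.85
tool_pos: [0.532, -0.2092, 0.0933]
tool_rot: [3.121, 0.351, 0.004]
contact_force: [2.5, -0.0, 3.1]
opening: 0.012
```

```bash
python3 -m creep '[[230,0,0,1,0],[230,0,0,2,0],[230,0,0,2,0]]'; python3 -m creep '[[230,0,0,1,0],[230,0,0,2,0],[230,0,0,2,0]]';  python3 -m creep '[[230,0,0,1,0],[230,0,0,1,0]]'
```

```text
t: 11.1
tool_pos: [0.5305, -0.209, 0.0901]
tool_rot: [-3.122, -0.351, 0.002]
contact_force: [0.1, -0.5, 2.1]
opening: 0.0118
t: 11.35
tool_pos: [0.5307, -0.209, 0.0883]
tool_rot: [-3.122, -0.351, 0.001]
contact_force: [0.7, -0.4, 1.0]
opening: 0.0122
t: 11.52
tool_pos: [0.5309, -0.209, 0.0875]
tool_rot: [-3.122, -0.351, 0.001]
contact_force: [0.1, 0.0, 0.8]
opening: 0.0119
```

```bash
python3 -m creep '[[230,0,0,0.5,0],[230,0,0,1,0],[230,0,0,1,0]]'; python3 -m creep '[[230,0,0,0.5,0],[230,0,0,1,0],[230,0,0,1,0]]'
```

```text
t: 11.77
tool_pos: [0.5312, -0.209, 0.0869]
tool_rot: [-3.122, -0.351, -0.0]
contact_force: [1.3, -0.1, 2.6]
opening: 0.0118
t: 12.02
tool_pos: [0.5315, -0.209, 0.0867]
tool_rot: [-3.122, -0.351, -0.001]
contact_force: [-1.1, 1.4, 5.9]
opening: 0.0119
```

```bash
python3 -m creep '[[230,0,0,0.5,0],[230,0,0,1,0],[230,0,0,1,0]]'; python3 -m creep '[[230,0,0,0.5,0],[230,0,0,1,0],[230,0,0,1,0]]'
```

```text
t: 12.27
tool_pos: [0.5316, -0.2089, 0.0865]
tool_rot: [-3.122, -0.351, -0.001]
contact_force: [-2.8, 2.3, 10.5]
opening: 0.012
t: 12.52
tool_pos: [0.5317, -0.2089, 0.0865]
tool_rot: [-3.122, -0.351, -0.001]
contact_force: [-4.3, 3.4, 14.1]
opening: 0.0118
```

```bash
python3 -m creep '[[230,0,0,-1.5,0],[230,0,0,-3,0],[230,0,0,-3,0],[150,0,0,-3,0],[80,0,0,-3,0],[0,0,0,-3,0],[0,0,0,-3,0],[0,0,0,-3,0],[0,0,0,-3,0],[0,0,0,-3,0]]'; python3 -m creep '[[0,0,0,-6,0],[0,0,0,-20,0],[0,10,0,-45,0],[0,30,0,-80,0],[0,50,0,-115,0],[0,60,0,-150,0],[0,60,0,-160,0],[0,60,0,-160,0],[0,60,0,-160,0]]'
python3 - <<'E'
from ov import *
np.set_printoptions(precision=4,suppress=True)
delta((.5309,-.2096),.175,.224)
C=ctrl.calibration('wrist');im=ctrl.get_image('wrist'); save(im,'w4')
f=np.clip(255*(im[:,:,::-1]/255.)**.6,0,255).astype('u1')
E=[((a[0],a[1],a[2]+8),(b[0],b[1],b[2]+8)) for a,b in tote()]
cv2.imwrite('pics/w4b.png',draw(f,'wrist',C,E,(.531,-.2095),.224,(150,60,220,240),2.5))
E
```

```text
t: 13.35
tool_pos: [0.531, -0.2091, 0.0867]
tool_rot: [-3.122, -0.351, 0.0]
contact_force: [-1.3, -0.4, 0.3]
opening: 0.0853
t: 14.1
tool_pos: [0.5896, -0.1959, 0.2477]
tool_rot: [3.121, 0.351, 0.002]
contact_force: [-0.0, 0.7, -0.9]
opening: 0.0849
t 14.1 pos [ 0.5896 -0.1959  0.2477] yaw 0.2238 tilt [ 0.0013 -0.0008 -1.    ] F [-0.0144  0.6936 -0.9475] op 0.08488248378256476 q [-0.4404  0.022   1.5765 -0.0002  1.5416  0.9066]
shift mm [-60.3497   0.2491  72.6671] turn -0.00019420512436596482
```

View pics/w4b.png

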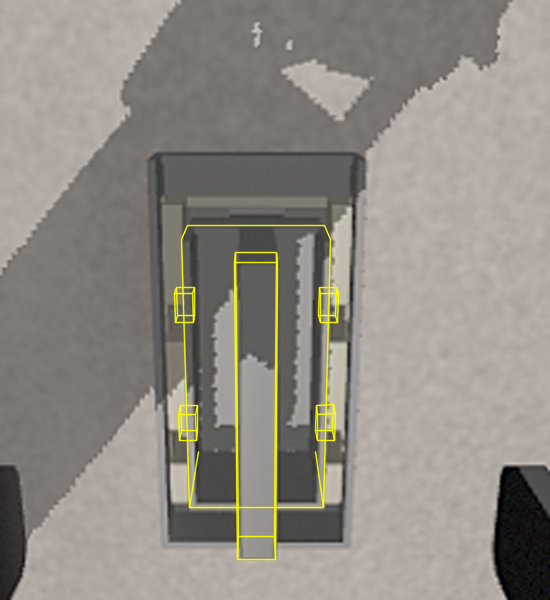

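The picture shows the tote between the rails. The home-height wireframe matches it at the rim (about 190–325, 507) and the bar, and both low ends are at the top of the view.

```bash
python3 -c "
from station import ctrl
print(ctrl.finish_job())"
```

```text
the job is handed in; nothing more can be done
None
```

The grey tote is home inside the lower tote, low ends together, and the job is handed in at about 14 s. I carried it by its bar and let go only once it was home.

- **Fit:** The lugs dropped straight into the slots, so no searching along the rails was needed. The leaves resisted with about 6 N. It met the floor with the tool at 0.0865 m, against 0.0866 m predicted.
- **Force:** The highest wrist reading between the totes was about 14 N, plus the tote's weight of about 3 N. The limit is 40 N.
- **Last check:** A wrist picture after letting go matched the predicted home outline. The robot is clear, about 0.16 m up. I kept clear of the other things but did not photograph them again at the end.

**Disagreement with the task text:** No half turn was made. The text says the tote starts about half a turn from the lower tote, but the pictures showed the low ends, lugs and slots already agreeing to within about 0.08 rad. I therefore turned it only about 0.08 rad, and its free drop into the slots bears that out.

**Smaller mismatches:** The gripper read 12 mm open on the 16 mm bar, though the grip held throughout. My pixel fits were about 2 mm off in places.

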